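# Index the banding wheel to the next division

### The job

Turn the bowl on the banding wheel to its next division: hook a fingertip under the red ring and lift the spring index pin out of its hole, swing the yellow arm one hole towards the side marked by the green button (never towards the white one, and not past that hole), then let the pin drop fully home there and take the hand clear. Lift gently, without straining the pin against its stop, and leave the bowl riding on the wheel and everything else where it stands.

Things in the scene. Friction and masses are not known exactly. Their poses are not given: they have to be found in the camera images.
- dividing_stand: Fixed green stand of the banding wheel. On its -x side a flat grey index plate, 120 (x) by 280 (y) mm, centred 175 mm from the wheel axis, top 56 mm above the table. Five 14 mm holes on an arc of 170 mm radius about the wheel axis, 0.30 rad (51 mm) apart, the middle one on the stand's -x axis. Origin on the wheel axis at table height, z up.
- wheel_axis (a point): Point on the vertical wheel axis at the top of the aluminium wheel (220 mm diameter), 78 mm above the table; the yellow arm swings about it. Axes as the stand's.
- swing_arm (a joint): Swing of wheel and yellow arm (rad). 0: arm along the stand's -x axis, pin in the middle hole (the start, within the play of about 2 mm). Positive is counter-clockwise from above: the arm's end goes towards the stand's -y. Holes at -0.60, -0.30, 0, 0.30, 0.60. Light friction (about 1 N at the ring); it stays where left.
- index_pin (a joint): Lift of the spring index pin (m): 0 home in a hole, 0.022 at its upper stop. The pin, 10 mm diameter with round tip, reaches 12 mm into the plate, so it is clear of the holes above 0.012; let go between holes it rests on the plate at 0.012. The spring pushes it down with about 6 N at the bottom, 10 N at the top.
- ring_center (a point): Centre of the upright red ring on the pin: 60 mm inside, 74 mm outside diameter, 7 mm bar; 135 mm above the table with the pin home, 170 mm from the wheel axis. x: axis of its opening, level, towards the wheel axis; y across, z up. A finger pointing down and leaning 30 to 45 degrees, tip towards the wheel axis, fits through it from outside. Bushing below up to 96 mm above the table; bowl 108 mm behind.
- green_button: Green glazed button, 28 mm diameter, 6 mm high, fixed on the index plate 208 mm from the wheel axis, just outside the hole (38 mm from it) that the pin must go to: the neighbour of the middle hole, on the one side or the other. Origin at its underside.
- white_button: White glazed button, the same size, outside the neighbouring hole on the other side, where the pin must not go. Origin at its underside.
- bowl: Loose clay bowl, 124 mm diameter, 65 mm high, standing on the wheel; it rides round with it. Origin under its centre.
- glaze_jar: Loose white jar with green cap, 68 mm diameter, 75 mm high, on the table, left, in front of the stand. Origin under its centre. Leave it alone.
- mug: Loose blue mug, 76 mm diameter, 80 mm high, on the table, right, in front of the stand. Origin under its centre. Leave it alone.
- brush: Loose flat brush, 200 mm long, 42 mm wide, 20 mm high, lying on the table between robot and stand, along its own x axis. Origin under its middle. Leave it alone.
- rib: Loose flat wooden rib, 50 x 95 x 8 mm, lying between robot and stand. Origin under its middle. Leave it alone.
- spatula: Loose spatula, 280 mm long, 65 mm wide, lying to the left along its own x axis. Origin under its middle. Leave it alone.
- small_bowl: Loose clay bowl, 110 mm diameter, 50 mm high, to the right. Origin under its centre. Leave it alone.
Mind the look-alikes: they are no part of the job. What is shaped like the bowl but purple or turquoise is not meant.

How it is judged:
By the outcome, as a careful person would: the job done as asked, in the order asked, and still so for the second after the job is handed in, with the robot touching nothing.
It also fails if it takes over 53 s, if anything falls off the work surface, if the arm or the gripper's body presses on something with over 40 N, if the wrist force passes 120 N, or if a joint passes its speed limit or range.

### The arm

A 7-joint arm with a two-finger parallel gripper is mounted at the origin on the work surface. World frame = base frame: x ahead of the robot, y to its left, z up, the work surface at z = 0. Lengths are in m, angles in rad, forces in N, time in s.
With the tool pointing down it reaches from about 0.4 to 0.85 m from the base axis. Payload 4.5 kg.
Tool frame: the origin (TCP) lies on the centre line of the jaws, within the pads' length; the fingertips stand 25 mm ahead of it and the grasp point (between the pads) lies 6 mm ahead of it; z points along the fingers, y is the direction in which the jaws open and shut (so a half turn about z gives the same grasp; the last joint's range is limited). The gripper opens to 88 mm and grips with 3 to 60 N. Pads are 18 mm wide; open, the fingers measure 123 mm over their backs; the gripper's body (75 mm by 187 mm) begins 45 mm behind the grasp point.
Start: joints at [-1.171, 0.689, -0.195, 1.565, 0.157, 0.902, -0.215], TCP at [0.224, 0.584, 0.264] pointing down, gripper open.
Joint ranges: [-3.01, 3.01], [-0.46, 2.08], [-1.47, 1.51], [0.13, 2.56], [-1, 4.14], [0.04, 2.09], [-2.66, 2.66]. Speed limits (rad/s): [2.57, 2.57, 3.14, 3.14, 3.14, 3.14, 3.14].

### API

Orientations are given as a unit quaternion [x, y, z, w].
In Python, from plant import r, eyes gives the robot as it stands.
- The arm moves only by the tool servo_tool, never from a script. Its argument "deltas" is a list of rows, each an object of numbers: "dx", "dy", "dz": the shift along the tool's x, y, z in units of 60 mm (1.0 is 60 mm); "ax", "ay", "az": the turn, a rotation vector about the tool's x, y, z in units of 6 degrees (1.0 is 6 degrees); "hand": the finger opening in mm, from 0 to 88.1. A call has 1 to 10 rows; each row is the pose to reach, as a shift and turn from the pose commanded when the call began, along the tool's axes at that moment; what a row does not reach only later rows make up. A row lasts 1/8 s, in which the tool goes at most 62.5 mm and 10.7 degrees, less where a joint would pass 70% of its speed; a pose out of reach is approached as far as the arm can. A call with a gripper value outside its range is refused whole. The fingers move at their own pace and stop on an object; "newtons" is the grip in N (left out, the last holds). Time passes only in rows, so rows that repeat a pose let the fingers close. It gives the time, the measured TCP pose, the force and the opening at its end, in the units of the state.
- r.get_state(): the state, without advancing time (a new reading comes with each control period).
- eyes.snapshot(name): name is "scene" or "side" or "wrist"; returns (picture, depth): 400x640x3 uint8, red, green, blue; 400x640 float32, m along the optical axis (not along the pixel's ray), 0 where there is no reading.
- eyes.camera_model(name): a dict with "fx", "fy", "cx", "cy" (pixels), "pose" (4x4, takes a point from camera to world coordinates). Camera axes: x right, y up, looking along -z (the intrinsics and any distortion apply to the point x, -y, -z); pixel columns grow to the right and rows downward; lengths in m; the calibration is good to about 2 mm. A picture is of the moment at which its call begins: read the wrist's pose just before it. camera_model takes no time and is no camera call; for the wrist camera it gives the pose at the moment of the call.
- r.finish_job(): hands the job in, once; it reports no verdict.
The state is a dict: "clock": time; "q": joint angles; "qd": joint speeds; "joint_torque": joint torques, N m; "tool_pos": TCP position; "eef_rot": TCP orientation; "contact_force": force on the tool from outside, world axes, zero at the start; "moment": the same for the moment, N m; "opening": opening from 0.0 (shut) to 1.0 (fully open).
Only numpy, scipy, OpenCV 4.12 (cv2) and the standard library are available. Lean on these libraries where they do the work, as an engineer would, in place of code of your own. Each camera call takes 0.05 s, during which the arm holds its last target.

## Working session

There is one attempt and no reset: what is moved stays moved. The work goes in short steps, Python scripts to look and compute and a tool call to move; the robot and the scene stay as the last step left them, time stands still between calls to the robot, and variables do not carry over. Pictures are saved under pics/ and viewed, and the job is handed in when it is done.

Besides the shell and the picture viewer there is one more tool, called as name([rows], argument=value, ...), one row to a line, values as JSON. servo_tool: Moves the arm, as the interface text tells. Its arguments: {"type":"object","properties":{"deltas":{"type":"array","items":{"type":"object","properties":{"dx":{"type":"number"},"dy":{"type":"number"},"dz":{"type":"number"},"ax":{"type":"number"},"ay":{"type":"number"},"az":{"type":"number"},"hand":{"type":"number"}}}},"newtons":{"type":"number"}},"required":["deltas"]}

```bash
ls; mkdir -p pics
python3 - <<'E'
from plant import r, eyes
import cv2
s=r.get_state(); print(s['clock'],s['tool_pos'],s['eef_rot'],s['opening'],s['contact_force'])
import numpy as np, pickle
for n in ['scene','side','wrist']:
    m=eyes.camera_model(n)
    p,d=eyes.snapshot(n)
    pickle.dump((p,d,m),open(f'{n}0.pkl','wb'))
    cv2.imwrite(f'pics/{n}0.png',p[:,:,::-1])
    print(n,{k:(np.round(v,3).tolist()) for k,v in m.items() if not isinstance(v,str)})
E
```

```text
pics
0.0 [0.22338417 0.58307504 0.26288222] [ 1.81825280e-01  9.83330389e-01 -9.48996167e-04 -1.13856954e-04] 0.9998669048243535 [-0.18883987 -0.01039912 -0.41676363]
scene {'fx': 362.53, 'fy': 362.53, 'cx': 323.002, 'cy': 203.742, 'pose': [[-0.844, -0.291, 0.45, 1.057], [0.536, -0.459, 0.709, 0.772], [0.0, 0.839, 0.544, 0.708], [0.0, 0.0, 0.0, 1.0]]}
side {'fx': 378.413, 'fy': 378.413, 'cx': 311.716, 'cy': 205.773, 'pose': [[0.966, 0.159, -0.202, 0.334], [-0.257, 0.618, -0.743, -0.888], [0.007, 0.77, 0.638, 0.838], [0.0, 0.0, 0.0, 1.0]]}
wrist {'fx': 307.097, 'fy': 307.097, 'cx': 319.214, 'cy': 196.146, 'pose': [[0.357, -0.885, -0.3, 0.145], [0.934, 0.338, 0.116, 0.615], [-0.002, -0.322, 0.947, 0.383], [0.0, 0.0, 0.0, 1.0]]}
```

View pics/scene0.png

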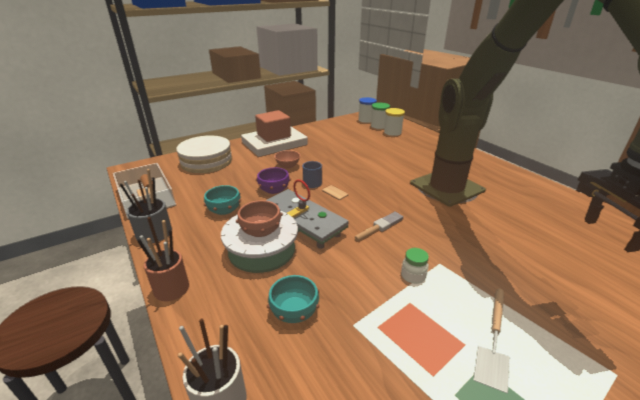

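View pics/side0.png

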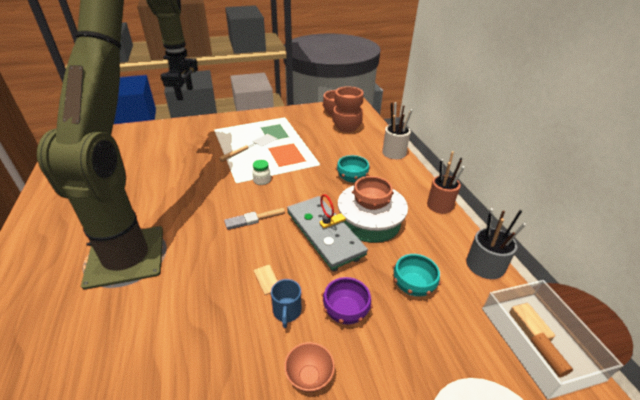

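View pics/wrist0.png

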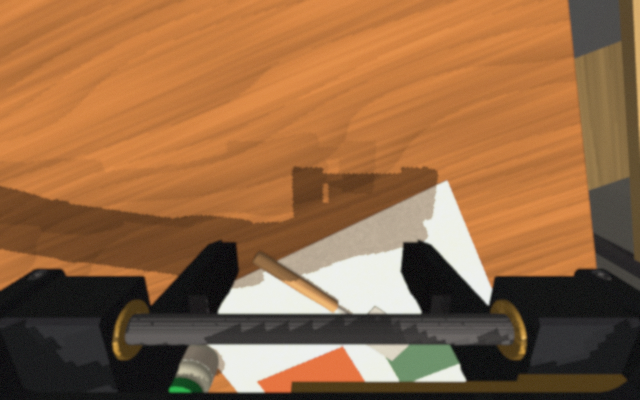

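Red ring: scene (302,190), side (327,207). Possible mix-ups are the orange cloth patch (420,337), the terracotta bowls (258,215) and (287,158), and the jar's green cap (416,257), which could pass for the green button (scene 322,214). I'll check with a close crop.

```bash
cat > h.py <<'E'
import numpy as np, cv2, pickle
def proj(m,P):
    T=np.linalg.inv(np.array(m['pose'])); p=T[:3,:3]@np.asarray(P)+T[:3,3]
    return np.array([m['cx']+m['fx']*p[0]/-p[2], m['cy']+m['fy']*(-p[1])/-p[2]])
def ray(m,u,v):
    R=np.array(m['pose']); d=np.array([(u-m['cx'])/m['fx'],-(v-m['cy'])/m['fy'],-1.])
    return R[:3,3],R[:3,:3]@d
def onz(m,u,v,z):
    o,d=ray(m,u,v); return o+d*(z-o[2])/d[2]
def tri(m1,a,m2,b):
    o1,d1=ray(m1,*a);o2,d2=ray(m2,*b)
    A=np.stack([d1,-d2],1); t=np.linalg.lstsq(A,o2-o1,rcond=None)[0]
    p,q=o1+d1*t[0],o2+d2*t[1]; return (p+q)/2,np.linalg.norm(p-q)
def comps(mask,mn=8):
    n,l,s,c=cv2.connectedComponentsWithStats(mask.astype(np.uint8)); return [(c[i].round(1).tolist(),s[i].tolist()) for i in range(1,n) if s[i][4]>=mn]
E
python3 - <<'E'
from h import *
for n,(x,y,w,h) in dict(scene=(210,165,150,110),side=(270,165,150,110)).items():
    p,d,m=pickle.load(open(f'{n}0.pkl','rb'))
    c=cv2.resize(p[y:y+h,x:x+w],None,fx=5,fy=5,interpolation=cv2.INTER_CUBIC)
    cv2.imwrite(f'pics/{n}_crop.png',c[:,:,::-1])
    hs=cv2.cvtColor(p,cv2.COLOR_RGB2HSV); H,S,V=[hs[...,i].astype(int) for i in range(3)]
    roi=np.zeros(H.shape,bool); roi[y:y+h,x:x+w]=1
    print(n,m.keys(), m.get('dist'))
    print('red',comps(roi&((H<5)|(H>174))&(S>170)&(V>90)))
    print('green',comps(roi&(H>50)&(H<75)&(S>140)))
    print('yellow',comps(roi&(H>20)&(H<32)&(S>180)&(V>150)))
    print('white',comps(roi&(S<30)&(V>200)))
E
```

```text
scene dict_keys(['fx', 'fy', 'cx', 'cy', 'pose']) None
red [([303.7, 183.2], [301, 181, 6, 6, 10])]
green []
yellow []
white [([295.0, 199.5], [292, 198, 7, 4, 24]), ([258.5, 236.8], [222, 211, 75, 43, 1229])]
side dict_keys(['fx', 'fy', 'cx', 'cy', 'pose']) None
red [([329.1, 201.1], [322, 195, 12, 15, 30]), ([324.8, 211.0], [321, 203, 9, 15, 20])]
green [([307.9, 216.1], [305, 214, 7, 5, 30])]
yellow [([336.1, 220.0], [331, 216, 14, 8, 32]), ([323.4, 224.1], [321, 222, 7, 5, 19])]
white [([286.1, 168.2], [270, 165, 47, 10, 239]), ([372.3, 211.1], [338, 187, 69, 41, 1343]), ([328.3, 240.3], [323, 237, 11, 8, 69])]
```

View pics/scene_crop.png

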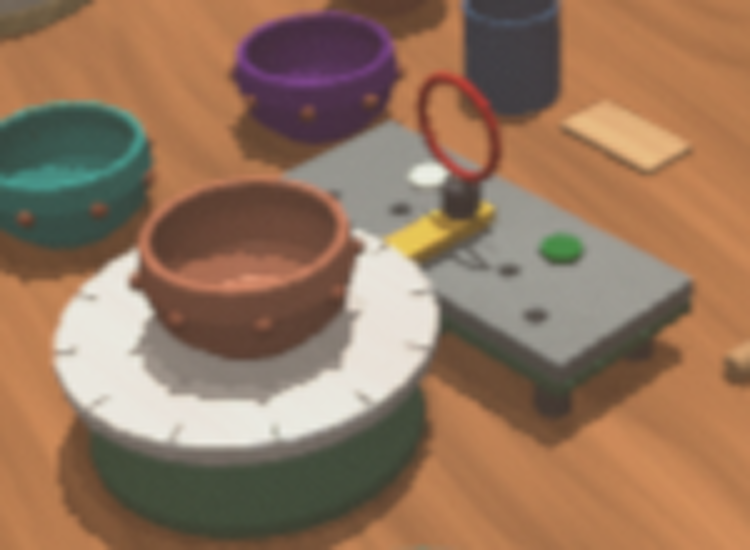

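View pics/side_crop.png

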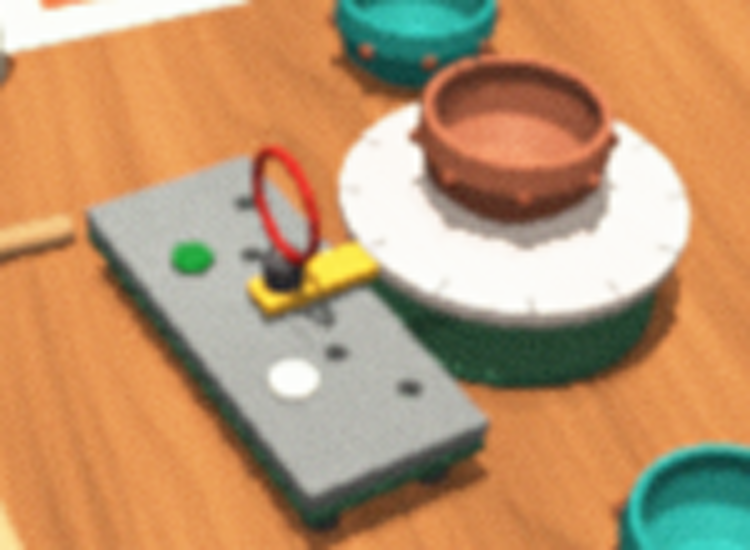

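The crops show the red ring upright above the middle of the plate (scene (301,190), side (327,206)). The green button is at scene (322,215), side (308,217), and the white one at scene (295,200), side (328,241). The pin is in the middle hole. Next I'll measure their positions.

Run:
```python
from h import *
D={n:pickle.load(open(f'{n}0.pkl','rb')) for n in ['scene','side']}
def circ(P):
    A=np.c_[2*P,np.ones(len(P))]; s=np.linalg.lstsq(A,(P**2).sum(1),rcond=None)[0]; return s[:2],np.sqrt(s[2]+s[:2]@s[:2])
out={}
for n,(x,y,w,h) in dict(scene=(215,165,145,110),side=(270,165,145,110)).items():
    p,d,m=D[n]
    hs=cv2.cvtColor(p,cv2.COLOR_RGB2HSV); H,S,V=[hs[...,i].astype(int) for i in range(3)]
    roi=np.zeros(H.shape,bool); roi[y:y+h,x:x+w]=1
    g=roi&(H>50)&(H<75)&(S>110)&(V>70)
    print(n,'green',[(c,s,onz(m,*c,.062).round(4)) for c,s in comps(g)])
    wm=roi&(S<45)&(V>150)
    for c,s in comps(wm,15): print('white',c,s,onz(m,*c,.062).round(4))
    # wheel: depth-points at z~.078
    vv,uu=np.mgrid[:400,:640]; T=np.array(m['pose'])
    pc=np.stack([(uu-m['cx'])/m['fx']*d,-(vv-m['cy'])/m['fy']*d,-d],-1)@T[:3,:3].T+T[:3,3]
    out[n]=pc
    lab=cv2.connectedComponents(wm.astype(np.uint8))[1]
    # biggest comp hull in metric plane
    cs,_=cv2.findContours(wm.astype(np.uint8),cv2.RETR_EXTERNAL,cv2.CHAIN_APPROX_NONE)
    c=max(cs,key=cv2.contourArea); hull=cv2.convexHull(c)[:,0]
    P=np.array([onz(m,*q,.078)[:2] for q in c[:,0]])
    cc,rr=cv2.minEnclosingCircle(P.astype(np.float32))
    far=np.abs(np.hypot(*(P-cc).T)-.110)<.006
    for _ in range(5):
        c0,r0=circ(P[far]); far=np.abs(np.hypot(*(P-c0).T)-r0)<.003
    print('wheel',c0.round(4),r0.round(4),far.sum(),'enc',np.round(cc,4),round(rr,4), 'depth z',np.median(pc[lab==lab[c[0,0,1],c[0,0,0]]][:,2]))
    red=roi&((H<7)|(H>172))&(S>150)&(V>70)&(uu<(310 if n=='scene' else 337))&(uu>(292 if n=='scene' else 318))&(vv<(205 if n=='scene' else 222))&(vv>176)
    pts=np.argwhere(red)[:,::-1].astype(np.float32)
    e=cv2.fitEllipse(pts); print('ring',len(pts),e, pts.min(0),pts.max(0))
    D[n]+=(e,)
P,err=tri(D['scene'][2],D['scene'][3][0],D['side'][2],D['side'][3][0]); print('ring c',P.round(4),err)
for n,pc in out.items():
    m=D[n][2]
    # bowl etc
```

```text
scene green [([322.0, 214.4], [319, 213, 7, 4, 22], array([ 0.5577, -0.0201,  0.062 ]))]
white [279.5, 229.2] [221, 192, 126, 63, 2363] [ 0.705  -0.0222  0.062 ]
wheel [ 0.6918 -0.019 ] 0.1092 13 enc [ 0.6902 -0.0168] 0.1834 depth z 0.07569118842308398
ring 55 ((301.2939453125, 189.7967529296875), (12.472302436828613, 21.486894607543945), 153.6024932861328) [294. 180.] [309. 200.]
side green [([308.0, 216.0], [305, 214, 7, 5, 31], array([ 0.5557, -0.0302,  0.062 ])), ([364.8, 238.5], [360, 236, 11, 6, 26], array([ 0.691 , -0.1678,  0.062 ])), ([382.4, 237.5], [379, 236, 7, 4, 8], array([ 0.7423, -0.1768,  0.062 ]))]
white [286.3, 168.3] [270, 165, 48, 11, 255] [0.545  0.2449 0.062 ]
white [372.4, 211.2] [338, 186, 70, 43, 1590] [ 0.7586 -0.0588  0.062 ]
white [326.7, 232.4] [288, 197, 79, 67, 1947] [ 0.5908 -0.1154  0.062 ]
white [327.0, 208.3] [323, 202, 8, 13, 44] [ 0.6236 -0.0093  0.062 ]
wheel [ 0.5886 -0.1063] 0.1098 7 enc [ 0.5865 -0.1066] 0.1439 depth z 0.05597980352422949
ring 85 ((326.828857421875, 205.51658630371094), (9.801801681518555, 22.929428100585938), 161.78829956054688) [321. 194.] [333. 217.]
ring c [ 0.5982 -0.0787  0.1348] 0.003206450327006726
```

Run:
```python
from h import *
D={n:pickle.load(open(f'{n}0.pkl','rb')) for n in ['scene','side']}
def fitc(P,r):
    from scipy.optimize import least_squares
    f=least_squares(lambda c:np.hypot(*(P-c).T)-r,P.mean(0),loss='soft_l1',f_scale=.002); return f.x, np.abs(f.fun)
for n,(x,y,w,h) in dict(scene=(215,165,145,110),side=(270,165,145,110)).items():
    p,d,m=D[n]
    hs=cv2.cvtColor(p,cv2.COLOR_RGB2HSV); H,S,V=[hs[...,i].astype(int) for i in range(3)]
    wm=np.zeros(H.shape,bool); wm[y:y+h,x:x+w]=1; wm&=(S<30)&(V>190)
    nn,l,s,c=cv2.connectedComponentsWithStats(wm.astype(np.uint8)); i=1+np.argmax(s[1:,4])
    cs,_=cv2.findContours((l==i).astype(np.uint8),cv2.RETR_EXTERNAL,cv2.CHAIN_APPROX_NONE)
    hull=max(cs,key=cv2.contourArea)[:,0]
    P=np.array([onz(m,*q,.078)[:2] for q in hull])
    c0,f=fitc(P,.109); k=f<.004; c1,f=fitc(P[k],.109); print(n,'wheel',c1.round(4),k.sum(),len(k),f.mean())
    vv,uu=np.mgrid[:400,:640]; T=np.array(m['pose'])
    pc=np.stack([(uu-m['cx'])/m['fx']*d,-(vv-m['cy'])/m['fy']*d,-d],-1)@T[:3,:3].T+T[:3,3]
    q=pc[(l==i)&(np.abs(pc[...,2]-.078)<.02)]; print('wheel depth z',np.median(q[:,2]))
    # holes: dark px in plate
    pl=(V<75)&(S<90); pl[:y]=0;pl[y+h:]=0;pl[:,:x]=0;pl[:,x+w:]=0
    for c,s in comps(pl,3): print('dark',c,s[2:],onz(m,*c,.056).round(4))
    b={'scene':[(322,214.4),(295.2,199.6)],'side':[(308,216.3),(328.3,240.5)]}[n]
    for u,v in b: print('button',onz(m,u,v,.062).round(4), 'depth',pc[round(v),round(u)].round(4))
```

```text
scene wheel [ 0.7623 -0.0379] 98 236 0.001122472768743468
wheel depth z 0.07672773401355315
dark [311.6, 166.2] [16, 4, 51] [ 0.4094 -0.3318  0.056 ]
dark [269.7, 172.2] [25, 10, 80] [ 0.5705 -0.3744  0.056 ]
dark [312.4, 177.6] [17, 19, 264] [ 0.4546 -0.2504  0.056 ]
dark [272.8, 188.9] [24, 7, 103] [ 0.6153 -0.2544  0.056 ]
dark [230.2, 209.0] [22, 14, 66] [ 0.7876 -0.2124  0.056 ]
dark [301.7, 205.2] [6, 5, 24] [ 0.581  -0.1082  0.056 ]
dark [216.0, 210.0] [3, 3, 5] [ 0.8283 -0.2313  0.056 ]
dark [314.7, 239.9] [25, 19, 74] [0.6394 0.0702 0.056 ]
dark [336.3, 234.0] [10, 8, 28] [0.5716 0.0805 0.056 ]
dark [326.5, 239.4] [6, 4, 8] [0.6096 0.0864 0.056 ]
dark [264.2, 265.2] [66, 24, 204] [0.8062 0.0897 0.056 ]
button [ 0.5577 -0.0201  0.062 ] depth [ 0.5559 -0.0228  0.0613]
button [ 0.5869 -0.1414  0.062 ] depth [ 0.5894 -0.138   0.0631]
side wheel [ 0.7627 -0.0414] 120 197 0.0013813236667088596
wheel depth z 0.07792702587029543
dark [340.6, 176.0] [4, 5, 8] [0.7247 0.1576 0.056 ]
dark [355.5, 178.5] [4, 2, 4] [0.7711 0.1298 0.056 ]
dark [351.5, 182.0] [4, 1, 4] [0.7503 0.1134 0.056
[... 393 characters left out ...]
56 ]
dark [378.0, 231.0] [7, 1, 7] [ 0.7437 -0.1422  0.056 ]
dark [305.6, 235.2] [4, 3, 5] [ 0.5289 -0.1053  0.056 ]
dark [309.5, 240.0] [4, 3, 6] [ 0.535  -0.1276  0.056 ]
dark [380.0, 241.0] [5, 1, 5] [ 0.7329 -0.1831  0.056 ]
dark [385.0, 240.0] [3, 1, 3] [ 0.7487 -0.1829  0.056 ]
dark [314.1, 246.0] [5, 6, 10] [ 0.5417 -0.1544  0.056 ]
dark [319.5, 252.2] [4, 5, 11] [ 0.55   -0.1817  0.056 ]
dark [347.0, 261.2] [38, 19, 118] [ 0.6141 -0.2332  0.056 ]
dark [322.8, 257.2] [4, 3, 6] [ 0.5537 -0.2022  0.056 ]
dark [326.4, 261.7] [5, 4, 9] [ 0.5587 -0.2207  0.056 ]
button [ 0.5553 -0.0316  0.062 ] depth [ 0.556  -0.0287  0.0607]
button [ 0.5856 -0.149   0.062 ] depth [ 0.585  -0.148   0.0632]
```

The green button is on the stand's +y side, so the swing is −0.30. Two measures of the ring agree: (0.598, −0.079) triangulated and (0.597, −0.080) from wheel and buttons. Stand yaw is about 0.24 rad. Next I'll work out a pre-approach pose.

```bash
cat >> h.py <<'E'
from scipy.spatial.transform import Rotation as Ro
W=np.array([.7625,-.0397]); PSI=.24
def orient(yaw,L):
    f=np.array([np.cos(yaw),np.sin(yaw),0]); z=np.sin(L)*f+np.array([0,0,-np.cos(L)])
    y=np.array([-np.sin(yaw),np.cos(yaw),0]); return Ro.from_matrix(np.stack([np.cross(y,z),y,z],1))
def ringc(swing,lift=0,W=W,PSI=PSI):
    a=PSI+swing; return np.array([W[0]-.17*np.cos(a),W[1]-.17*np.sin(a),.135+lift])
def delta(s,pos,R):
    R0=Ro.from_quat(s['eef_rot']); d=R0.inv().apply(np.asarray(pos)-s['tool_pos'])/.06
    a=np.degrees((R0.inv()*R).as_rotvec())/6
    return d.round(3),a.round(2)
E
python3 - <<'E'
from h import *
from plant import r,eyes
s=r.get_state()
R=orient(.24,np.radians(42)); C=ringc(0); z=R.as_matrix()[:,2]
print(C,z,C-.13*z); print(delta(s,C-.13*z,R)); print(delta(s,C-.16*z+[0,0,.06],R))
E
```

```text
[ 0.59737254 -0.08010945  0.135     ] [ 0.64995197  0.1590541  -0.74314483] [ 0.51287879 -0.10078648  0.23160883]
(array([-8.582, -8.921,  0.538]), array([-2.13, -6.78, -5.52]))
(array([-8.308, -9.113, -0.834]), array([-2.13, -6.78, -5.52]))
```

servo_tool([
  {"dx": -4.1,"dy": -4.5,"dz": -0.8,"ax": -1.0,"ay": -3.4,"az": -2.8,"hand": 0},
  {"dx": -4.1,"dy": -4.5,"dz": -0.8,"ax": -1.0,"ay": -3.4,"az": -2.8,"hand": 0},
  {"dx": -4.1,"dy": -4.5,"dz": -0.8,"ax": -1.0,"ay": -3.4,"az": -2.8,"hand": 0},
  {"dx": -4.1,"dy": -4.5,"dz": -0.8,"ax": -1.0,"ay": -3.4,"az": -2.8,"hand": 0},
  {"dx": -8.3,"dy": -9.1,"dz": -0.8,"ax": -2.13,"ay": -6.78,"az": -5.52,"hand": 0},
  {"dx": -8.3,"dy": -9.1,"dz": -0.8,"ax": -2.13,"ay": -6.78,"az": -5.52,"hand": 0},
  {"dx": -8.3,"dy": -9.1,"dz": -0.8,"ax": -2.13,"ay": -6.78,"az": -5.52,"hand": 0},
  {"dx": -8.3,"dy": -9.1,"dz": -0.8,"ax": -2.13,"ay": -6.78,"az": -5.52,"hand": 0},
  {"dx": -8.3,"dy": -9.1,"dz": -0.8,"ax": -2.13,"ay": -6.78,"az": -5.52,"hand": 0},
  {"dx": -8.3,"dy": -9.1,"dz": -0.8,"ax": -2.13,"ay": -6.78,"az": -5.52,"hand": 0},
])

```text
clock: 1.4
tool_pos: [0.3789, 0.2265, 0.2606]
eef_rot: [-0.099, 0.951, -0.042, 0.289]
contact_force: [0.4, -1.2, -0.4]
opening: 0.005
```

Run:
```python
from h import *
from plant import r,eyes
s=r.get_state(); print(s['q'].round(2) if hasattr(s['q'],'round') else s['q'])
R=orient(.24,np.radians(42)); C=ringc(0); z=R.as_matrix()[:,2]
print(R.as_quat()); print(delta(s,C-.16*z+[0,0,.06],R))
```

```text
[-0.63  0.49 -0.53  2.49  1.68  0.77 -0.89]
[-0.11176097  0.92686671  0.04290102  0.3557908 ]
(array([-0.859, -5.842,  0.45 ]), array([-1.46, -1.52,  0.24]))
```

servo_tool([
  {"dx": -0.85,"dy": -5.8,"dz": 0.45,"ax": -1.46,"ay": -1.5,"az": 0.24},
  {"dx": -0.85,"dy": -5.8,"dz": 0.45,"ax": -1.46,"ay": -1.5,"az": 0.24},
  {"dx": -0.85,"dy": -5.8,"dz": 0.45,"ax": -1.46,"ay": -1.5,"az": 0.24},
  {"dx": -0.85,"dy": -5.8,"dz": 0.45,"ax": -1.46,"ay": -1.5,"az": 0.24},
  {"dx": -0.85,"dy": -5.8,"dz": 0.45,"ax": -1.46,"ay": -1.5,"az": 0.24},
  {"dx": -0.85,"dy": -5.8,"dz": 0.45,"ax": -1.46,"ay": -1.5,"az": 0.24},
  {"dx": -0.85,"dy": -5.8,"dz": 0.45,"ax": -1.46,"ay": -1.5,"az": 0.24},
  {"dx": -0.85,"dy": -5.8,"dz": 0.45,"ax": -1.46,"ay": -1.5,"az": 0.24},
])

```text
schema error: expected keys dx, dy, dz, ax, ay, az, hand
```

Run:
```python
from h import *
from plant import r,eyes
s=r.get_state(); print(s['clock'],np.round(s['q'],2),np.round(s['qd'],2),s['tool_pos'],s['eef_rot'])
R=orient(.24,np.radians(42)); C=ringc(0); z=R.as_matrix()[:,2]
print(delta(s,C-.16*z+[0,0,.06],R))
```

```text
1.4 [-0.63  0.49 -0.53  2.49  1.68  0.77 -0.89] [ 1.64  0.51 -2.2   0.15  0.05  1.14  0.26] [0.37885394 0.22651829 0.26055044] [-0.09897824  0.95122828 -0.04162264  0.28919824]
(array([-0.859, -5.842,  0.45 ]), array([-1.46, -1.52,  0.24]))
```

servo_tool([
  {"dx": -0.85,"dy": -5.8,"dz": 0.45,"ax": -1.46,"ay": -1.5,"az": 0.24,"hand": 0},
  {"dx": -0.85,"dy": -5.8,"dz": 0.45,"ax": -1.46,"ay": -1.5,"az": 0.24,"hand": 0},
  {"dx": -0.85,"dy": -5.8,"dz": 0.45,"ax": -1.46,"ay": -1.5,"az": 0.24,"hand": 0},
  {"dx": -0.85,"dy": -5.8,"dz": 0.45,"ax": -1.46,"ay": -1.5,"az": 0.24,"hand": 0},
  {"dx": -0.85,"dy": -5.8,"dz": 0.45,"ax": -1.46,"ay": -1.5,"az": 0.24,"hand": 0},
  {"dx": -0.85,"dy": -5.8,"dz": 0.45,"ax": -1.46,"ay": -1.5,"az": 0.24,"hand": 0},
  {"dx": -0.85,"dy": -5.8,"dz": 0.45,"ax": -1.46,"ay": -1.5,"az": 0.24,"hand": 0},
  {"dx": -0.85,"dy": -5.8,"dz": 0.45,"ax": -1.46,"ay": -1.5,"az": 0.24,"hand": 0},
  {"dx": -0.85,"dy": -5.8,"dz": 0.45,"ax": -1.46,"ay": -1.5,"az": 0.24,"hand": 0},
])

```text
clock: 2.52
tool_pos: [0.4917, -0.1104, 0.313]
eef_rot: [-0.105, 0.928, 0.04, 0.355]
contact_force: [-1.2, 0.2, 0.1]
opening: 0.007
```

Run:
```python
from h import *
from plant import r,eyes
s=r.get_state(); print(s['clock'],np.round(s['q'],2),np.round(s['qd'],2),s['tool_pos'],s['eef_rot'])
R=orient(.24,np.radians(42)); C=ringc(0); z=R.as_matrix()[:,2]
print(delta(s,C-.16*z+[0,0,.06],R))
m=eyes.camera_model('wrist'); p,d=eyes.snapshot('wrist'); pickle.dump((p,d,m),open('wrist1.pkl','wb')); cv2.imwrite('pics/wrist1.png',p[:,:,::-1])
```

```text
2.525 [ 1.16  0.71 -1.36  2.38  2.03  0.5   0.03] [ 0.23 -0.07  0.16 -0.18 -0.09 -0.47  0.42] [ 0.49171876 -0.11044037  0.31304044] [-0.10512014  0.92808513  0.03980625  0.35499748]
(array([-0.043,  0.073,  0.019]), array([-0.1 , -0.02, -0.1 ]))
```

View pics/wrist1.png

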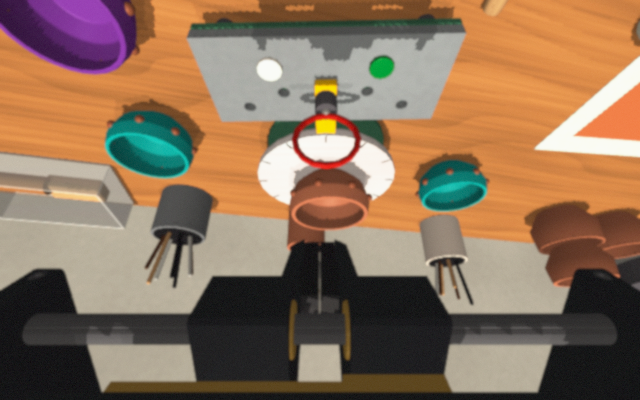

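The wrist view shows the ring at (326,140), green button (382,67), white (269,70) and holes at (249,107), (284,93), (367,91) and (402,104). The closed fingertips are at (320,250). I'll refine from this.

Run:
```python
from h import *
from scipy.optimize import least_squares
p,d,m=pickle.load(open('wrist1.pkl','rb'))
hs=cv2.cvtColor(p,cv2.COLOR_RGB2HSV); H,S,V=[hs[...,i].astype(int) for i in range(3)]
vv,uu=np.mgrid[:400,:640]
g=comps((H>50)&(H<75)&(S>110)&(V>70)&(abs(uu-382)<22)&(abs(vv-67)<20),50); w=comps((S<30)&(V>180)&(abs(uu-269)<22)&(abs(vv-70)<20),50)
print(g,w)
hol=[]
for u,v in [(249,107),(284,93),(367,91),(402,104)]:
    c=comps((V<85)&(abs(uu-u)<10)&(abs(vv-v)<8),8); print(c); hol.append(max(c,key=lambda k:k[1][4])[0])
red=((H<7)|(H>172))&(S>150)&(V>70)&(abs(uu-326)<40)&(abs(vv-140)<30)&~((vv>175)&(uu<300))
pts=np.argwhere(red)[:,::-1].astype(np.float32); print(len(pts),pts.min(0),pts.max(0))
e=cv2.fitEllipse(pts); print('ring',e)
G=onz(m,*g[0][0],.062);Wt=onz(m,*w[0][0],.062);Hs=[onz(m,*h,.056) for h in hol]
print(G,Wt,Hs)
obs=np.array([G[:2],Wt[:2]]+[h[:2] for h in Hs])
def model(x):
    rr=[.208,.208,.17,.17,.17,.17]; sw=[-.3,.3,.6,.3,-.3,-.6]
    return np.array([[x[0]-r*np.cos(x[2]+a),x[1]-r*np.sin(x[2]+a)] for r,a in zip(rr,sw)])
f=least_squares(lambda x:(model(x)-obs).ravel(),[.7625,-.04,.24]); print(f.x,(f.fun.reshape(-1,2)*1000).round(1))
C=ringc(0,0,f.x[:2],f.x[2]); print('ring pred',C,proj(m,C)); print(onz(m,*e[0],.135))
```

```text
[([381.3, 67.1], [370, 57, 24, 22, 414])] [([268.7, 70.3], [256, 59, 27, 24, 503])]
[([247.6, 105.7], [246, 104, 4, 4, 14])]
[([281.3, 92.1], [279, 90, 6, 5, 18])]
[]Traceback (most recent call last):
  File "<stdin>", line 10, in <module>
ValueError: max() iterable argument is empty
```

```bash
cat > m1.py <<'E'
from h import *
from scipy.optimize import least_squares
p,d,m=pickle.load(open('wrist1.pkl','rb'))
hs=cv2.cvtColor(p,cv2.COLOR_RGB2HSV); H,S,V=[hs[...,i].astype(int) for i in range(3)]
vv,uu=np.mgrid[:400,:640]
g=comps((H>50)&(H<75)&(S>110)&(V>70)&(abs(uu-382)<22)&(abs(vv-67)<20),50); w=comps((S<30)&(V>180)&(abs(uu-269)<22)&(abs(vv-70)<20),50)
hol=[]
for u,v in [(249,107),(284,93),(367,91),(402,104)]:
    reg=(abs(uu-u)<=11)&(abs(vv-v)<=9); md=np.median(V[reg])
    c=comps((V<md-22)&reg,8); print(md,c); hol.append(max(c,key=lambda k:k[1][4])[0])
red=((H<7)|(H>172))&(S>150)&(V>70)&(abs(uu-326)<40)&(abs(vv-140)<30)&~((vv>175)&(uu<300))
pts=np.argwhere(red)[:,::-1].astype(np.float32); print(len(pts),pts.min(0),pts.max(0))
e=cv2.fitEllipse(pts); print('ring',e)
G=onz(m,*g[0][0],.062);Wt=onz(m,*w[0][0],.062);Hs=[onz(m,*h,.056) for h in hol]
obs=np.array([G[:2],Wt[:2]]+[h[:2] for h in Hs]); print(obs.round(4))
def model(x):
    rr=[.208,.208,.17,.17,.17,.17]; sw=[-.3,.3,.6,.3,-.3,-.6]
    return np.array([[x[0]-r*np.cos(x[2]+a),x[1]-r*np.sin(x[2]+a)] for r,a in zip(rr,sw)])
f=least_squares(lambda x:(model(x)-obs).ravel(),[.7625,-.04,.24]); print(f.x,(f.fun.reshape(-1,2)*1000).round(1))
C=ringc(0,0,f.x[:2],f.x[2]); print('ring pred',C,proj(m,C)); print(onz(m,*e[0],.135))
E
python3 m1.py
python3 - <<'E'
import cv2
p=cv2.imread('pics/wrist1.png'); cv2.imwrite('pics/w1c.png',cv2.resize(p[40:240,220:440],None,fx=3,fy=3,interpolation=cv2.INTER_CUBIC)[:600])
E
```

```text
171.0 [([249.6, 106.2], [244, 102, 12, 9, 88])]
171.0 [([283.3, 92.3], [277, 88, 13, 10, 103])]
177.0 [([366.9, 90.7], [361, 86, 13, 10, 102]), ([357.3, 96.9], [356, 94, 4, 7, 23])]
174.0 [([401.0, 104.0], [395, 100, 13, 9, 94])]
880 [293. 113.] [359. 169.]
ring ((325.98052978515625, 140.74899291992188), (50.59218215942383, 62.70748519897461), 90.06900787353516)
[[ 0.5522 -0.0263]
 [ 0.5836 -0.1446]
 [ 0.648  -0.1638]
 [ 0.616  -0.1249]
 [ 0.5911 -0.0276]
 [ 0.6015  0.0217]]
[ 0.76068866 -0.03624896  0.24981902] [[ 0.8  0.5]
 [-0.3 -0.3]
 [ 0.4 -0.2]
 [-0.3 -0.2]
 [-0.2 -0.1]
 [-0.5  0.4]]
ring pred [ 0.59596594 -0.07827782  0.135     ] [325.50075114 138.47738984]
[ 0.5994358 -0.0768891  0.135    ]
```

View pics/w1c.png

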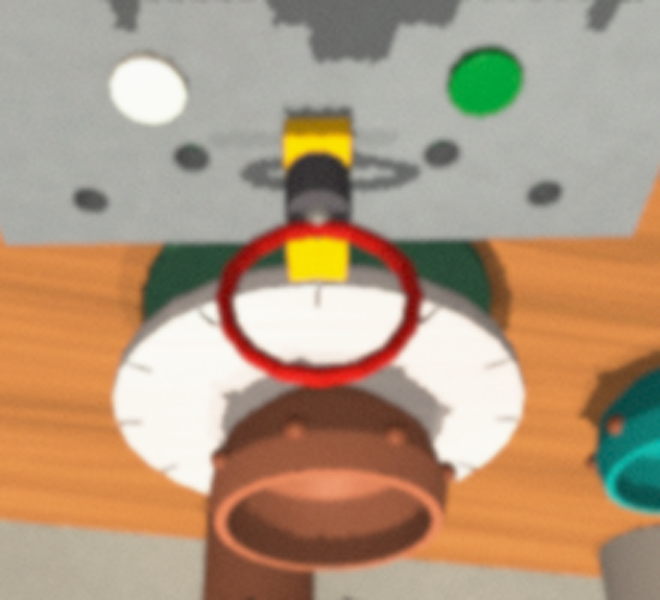

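The fit of buttons and holes is within 1 mm: wheel axis (0.7607, −0.0362), stand yaw 0.250. I'll move to a standoff on the ring's slanted axis.

```bash
sed -i 's/^W=.*/W=np.array([.7607,-.0362]); PSI=.250; L=np.radians(43)/' h.py
python3 - <<'E'
from h import *
from plant import r,eyes
s=r.get_state()
R=orient(PSI,L); C=ringc(0); z=R.as_matrix()[:,2]
print(s['tool_pos'],C-.07*z,delta(s,C-.07*z,R), np.degrees(Ro.from_quat(s['eef_rot']).as_matrix()[:,2]))
E
```

```text
[ 0.4921334  -0.11046657  0.31310531] [ 0.54972912 -0.09006971  0.18619476] (array([0.658, 0.12 , 2.25 ]), array([-0.17, -0.19, -0.16])) [ 37.28004381   8.47634155 -42.67500811]
```

servo_tool([
  {"dx": 0.22,"dy": 0.04,"dz": 0.75,"ax": -0.06,"ay": -0.06,"az": -0.05,"hand": 0},
  {"dx": 0.44,"dy": 0.08,"dz": 1.5,"ax": -0.12,"ay": -0.13,"az": -0.1,"hand": 0},
  {"dx": 0.66,"dy": 0.12,"dz": 2.25,"ax": -0.17,"ay": -0.19,"az": -0.16,"hand": 0},
  {"dx": 0.66,"dy": 0.12,"dz": 2.25,"ax": -0.17,"ay": -0.19,"az": -0.16,"hand": 0},
  {"dx": 0.66,"dy": 0.12,"dz": 2.25,"ax": -0.17,"ay": -0.19,"az": -0.16,"hand": 0},
  {"dx": 0.66,"dy": 0.12,"dz": 2.25,"ax": -0.17,"ay": -0.19,"az": -0.16,"hand": 0},
])

```text
clock: 3.32
tool_pos: [0.5493, -0.0828, 0.1888]
eef_rot: [-0.122, 0.922, 0.047, 0.365]
contact_force: [-0.5, -0.5, 0.2]
opening: 0.004
```

Run:
```python
from h import *
from plant import r,eyes
s=r.get_state(); print(s['clock'],np.round(s['q'],2),s['tool_pos'])
R=orient(PSI,L); C=ringc(0); z=R.as_matrix()[:,2]
print(delta(s,C-.07*z,R)); print(delta(s,C-.002*z,R))
m=eyes.camera_model('wrist'); p,d=eyes.snapshot('wrist'); pickle.dump((p,d,m),open('wrist2.pkl','wb')); cv2.imwrite('pics/wrist2.png',p[:,:,::-1])
tip=s['tool_pos']+.025*Ro.from_quat(s['eef_rot']).as_matrix()[:,2]; print('tip px',proj(m,tip),'ring pred',proj(m,C))
hs=cv2.cvtColor(p,cv2.COLOR_RGB2HSV); H,S,V=[hs[...,i].astype(int) for i in range(3)]
c=comps(((H<7)|(H>172))&(S>150)&(V>70),150); print(c)
p2,d2=eyes.snapshot('side'); cv2.imwrite('pics/side2.png',cv2.resize(p2[150:260,260:420],None,fx=5,fy=5,interpolation=cv2.INTER_CUBIC)[:,:,::-1])
```

```text
3.325 [ 0.93  1.1  -1.29  2.39  2.33  0.88 -0.07] [ 0.549301   -0.08278007  0.18877451]
(array([ 0.047, -0.119,  0.015]), array([0.07, 0.03, 0.09]))
(array([ 0.051, -0.127,  1.148]), array([0.07, 0.03, 0.09]))
tip px [316.5273324  257.70629967] ring pred [305.69097611 218.92686897]
[([302.0, 215.5], [254, 174, 105, 97, 1884])]
```

View pics/wrist2.png

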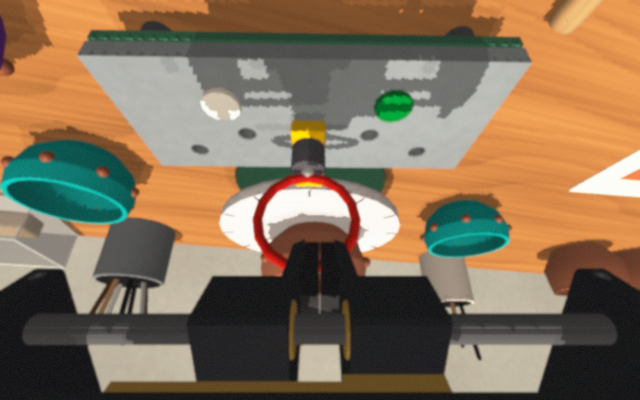

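View pics/side2.png

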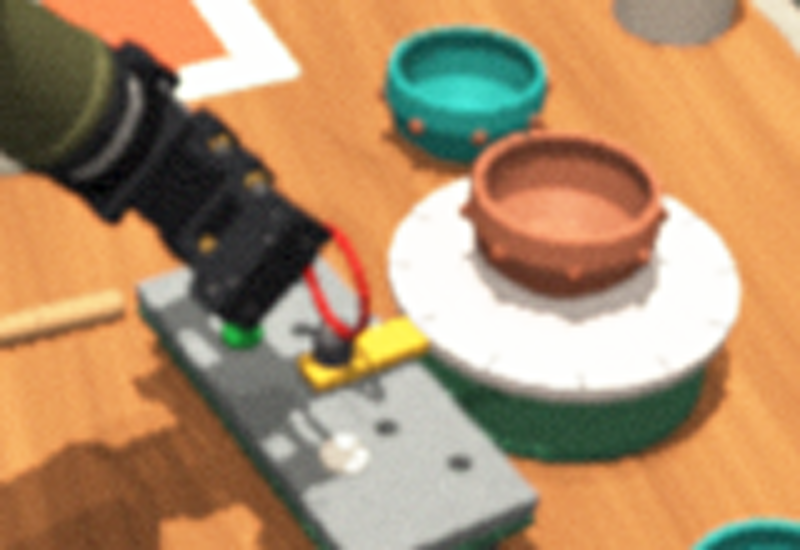

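The ring is at wrist (306,220) and the tip at (317,258), which confirms a 7 mm lateral correction. I'll correct that first and then insert.

servo_tool([
  {"dx": 0.05,"dy": -0.12,"dz": 0.0,"ax": 0.07,"ay": 0.03,"az": 0.09,"hand": 0},
  {"dx": 0.05,"dy": -0.12,"dz": 0.02,"ax": 0.07,"ay": 0.03,"az": 0.09,"hand": 0},
  {"dx": 0.05,"dy": -0.12,"dz": 0.25,"ax": 0.07,"ay": 0.03,"az": 0.09,"hand": 0},
  {"dx": 0.05,"dy": -0.12,"dz": 0.5,"ax": 0.07,"ay": 0.03,"az": 0.09,"hand": 0},
  {"dx": 0.05,"dy": -0.12,"dz": 0.5,"ax": 0.07,"ay": 0.03,"az": 0.09,"hand": 0},
  {"dx": 0.05,"dy": -0.12,"dz": 0.5,"ax": 0.07,"ay": 0.03,"az": 0.09,"hand": 0},
])

```text
clock: 4.18
tool_pos: [0.5686, -0.0842, 0.1622]
eef_rot: [-0.116, 0.924, 0.047, 0.362]
contact_force: [-0.1, -0.6, -0.2]
opening: 0.007
```

```bash
cat > st.py <<'E'
from h import *
from plant import r,eyes
s=r.get_state(); print(s['clock'],np.round(s['q'],2),np.round(s['qd'],3).max(),s['tool_pos'].round(4),'F',np.round(s['contact_force'],1))
R=orient(PSI,L); C=ringc(0); z=R.as_matrix()[:,2]
R0=Ro.from_quat(s['eef_rot']); print('rel ring (radial,across,up):',(Ro.from_euler('z',-PSI).apply(s['tool_pos']-C)*1000).round(1),'ang',np.degrees((R0.inv()*R).as_rotvec()).round(2))
E
python3 st.py
python3 - <<'E'
from h import *
from plant import r,eyes
s=r.get_state()
R=orient(PSI,L); C=ringc(0); z=R.as_matrix()[:,2]
print(delta(s,C-.002*z,R))
E
```

```text
4.175 [ 0.9   1.16 -1.26  2.35  2.36  0.89 -0.05] 0.008 [ 0.5686 -0.0842  0.1622] F [-0.1 -0.6 -0.2]
rel ring (radial,across,up): [-28.    1.   27.2] ang [ 0.16 -0.16 -0.1 ]
(array([-0.035, -0.018,  0.617]), array([ 0.03, -0.03, -0.02]))
```

servo_tool([
  {"dx": -0.03,"dy": -0.02,"dz": 0.15,"ax": 0.03,"ay": -0.03,"az": 0,"hand": 0},
  {"dx": -0.03,"dy": -0.02,"dz": 0.3,"ax": 0.03,"ay": -0.03,"az": 0,"hand": 0},
  {"dx": -0.03,"dy": -0.02,"dz": 0.45,"ax": 0.03,"ay": -0.03,"az": 0,"hand": 0},
  {"dx": -0.03,"dy": -0.02,"dz": 0.6,"ax": 0.03,"ay": -0.03,"az": 0,"hand": 0},
  {"dx": -0.03,"dy": -0.02,"dz": 0.6,"ax": 0.03,"ay": -0.03,"az": 0,"hand": 0},
  {"dx": -0.03,"dy": -0.02,"dz": 0.6,"ax": 0.03,"ay": -0.03,"az": 0,"hand": 0},
])

```text
clock: 4.92
tool_pos: [0.5939, -0.0793, 0.1373]
eef_rot: [-0.115, 0.923, 0.046, 0.364]
contact_force: [-1.0, -0.1, -0.4]
opening: 0.005
```

```bash
python3 st.py
python3 - <<'E'
from h import *
from plant import r,eyes
import numpy as np
p,d=eyes.snapshot('wrist'); cv2.imwrite('pics/wrist3.png',p[:,:,::-1])
p2,d2=eyes.snapshot('side'); a=cv2.resize(p2[150:260,260:420],None,fx=5,fy=5,interpolation=cv2.INTER_CUBIC)[:,:,::-1]
cv2.imwrite('pics/side3.png',a)
s=r.get_state(); R0=Ro.from_quat(s['eef_rot']); 
print('up 1mm in tool units',R0.inv().apply([0,0,.001])/.06)
E
```

```text
4.925 [ 0.87  1.22 -1.23  2.29  2.39  0.91 -0.03] 0.004 [ 0.5939 -0.0793  0.1373] F [-1.  -0.1 -0.4]
rel ring (radial,across,up): [-2.3 -0.5  2.3] ang [-0.06  0.03 -0.09]
up 1mm in tool units [-1.13756774e-02  1.69265996e-06 -1.21807938e-02]
```

View pics/wrist3.png

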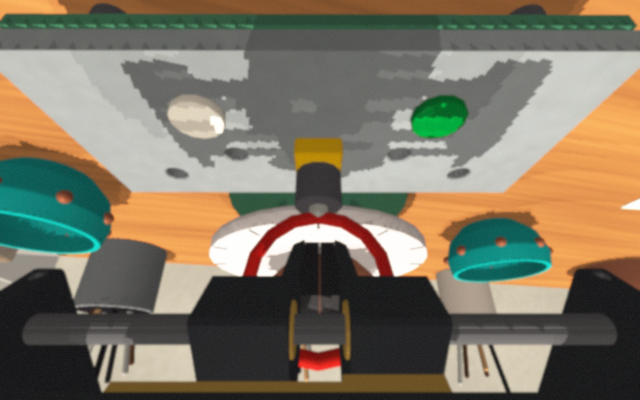

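View pics/side3.png

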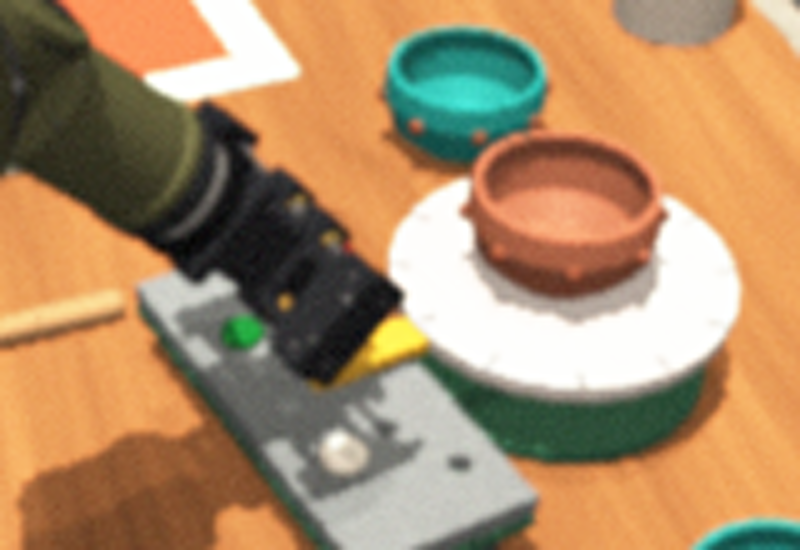

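The fingertip is through the ring: the ring's lower arc is at (320,220) and its top shows at (320,357) behind the fingers. There is no contact force yet. I'll lift in small steps.

servo_tool([
  {"dx": -0.046,"dy": 0,"dz": -0.049,"ax": 0,"ay": 0,"az": 0,"hand": 0},
  {"dx": -0.091,"dy": 0,"dz": -0.098,"ax": 0,"ay": 0,"az": 0,"hand": 0},
  {"dx": -0.091,"dy": 0,"dz": -0.098,"ax": 0,"ay": 0,"az": 0,"hand": 0},
])

```text
clock: 5.4
tool_pos: [0.5941, -0.0795, 0.146]
eef_rot: [-0.115, 0.923, 0.045, 0.364]
contact_force: [0.5, -0.5, 0.3]
opening: 0.006
```

```bash
python3 st.py
```

```text
5.4 [ 0.87  1.2  -1.23  2.29  2.38  0.9  -0.03] 0.009 [ 0.5941 -0.0795  0.146 ] F [ 0.5 -0.5  0.3]
rel ring (radial,across,up): [-2.1 -0.8 11. ] ang [-0.1   0.08 -0.08]
```

servo_tool([
  {"dx": -0.023,"dy": 0,"dz": -0.024,"ax": 0,"ay": 0,"az": 0,"hand": 0},
  {"dx": -0.023,"dy": 0,"dz": -0.024,"ax": 0,"ay": 0,"az": 0,"hand": 0},
])

```text
clock: 5.65
tool_pos: [0.5938, -0.0796, 0.1472]
eef_rot: [-0.115, 0.923, 0.045, 0.364]
contact_force: [-0.2, -1.0, 0.3]
opening: 0.002
```

servo_tool([
  {"dx": -0.023,"dy": 0,"dz": -0.024,"ax": 0,"ay": 0,"az": 0,"hand": 0},
  {"dx": -0.023,"dy": 0,"dz": -0.024,"ax": 0,"ay": 0,"az": 0,"hand": 0},
])

```text
clock: 5.9
tool_pos: [0.5933, -0.0797, 0.1486]
eef_rot: [-0.115, 0.924, 0.045, 0.363]
contact_force: [-0.6, -0.5, -3.5]
opening: 0.004
```

servo_tool([
  {"dx": -0.023,"dy": 0,"dz": -0.024,"ax": 0,"ay": 0,"az": 0,"hand": 0},
  {"dx": -0.023,"dy": 0,"dz": -0.024,"ax": 0,"ay": 0,"az": 0,"hand": 0},
])

```text
clock: 6.15
tool_pos: [0.593, -0.0799, 0.1501]
eef_rot: [-0.115, 0.924, 0.045, 0.363]
contact_force: [-2.6, -0.8, -6.9]
opening: 0.004
```

servo_tool([
  {"dx": -0.035,"dy": 0,"dz": -0.037,"ax": 0,"ay": 0,"az": 0,"hand": 0},
  {"dx": -0.07,"dy": 0,"dz": -0.074,"ax": 0,"ay": 0,"az": 0,"hand": 0},
  {"dx": -0.07,"dy": 0,"dz": -0.074,"ax": 0,"ay": 0,"az": 0,"hand": 0},
])

```text
clock: 6.52
tool_pos: [0.5932, -0.0797, 0.157]
eef_rot: [-0.115, 0.924, 0.045, 0.363]
contact_force: [-5.4, -2.1, -8.1]
opening: 0.003
```

servo_tool([
  {"dx": -0.035,"dy": 0,"dz": -0.037,"ax": 0,"ay": 0,"az": 0,"hand": 0},
  {"dx": -0.06,"dy": 0,"dz": -0.064,"ax": 0,"ay": 0,"az": 0,"hand": 0},
  {"dx": -0.06,"dy": 0,"dz": -0.064,"ax": 0,"ay": 0,"az": 0,"hand": 0},
])

```text
clock: 6.9
tool_pos: [0.5932, -0.0796, 0.1623]
eef_rot: [-0.115, 0.924, 0.045, 0.363]
contact_force: [-5.6, -2.8, -8.4]
opening: 0.008
```

```bash
python3 st.py;  python3 - <<'E'
from h import *
from plant import r,eyes
m=eyes.camera_model('wrist'); p,d=eyes.snapshot('wrist'); pickle.dump((p,d,m),open('wrist4.pkl','wb')); cv2.imwrite('pics/wrist4.png',p[:,:,::-1])
p2,d2=eyes.snapshot('scene'); cv2.imwrite('pics/scene4.png',cv2.resize(p2[150:260,220:380],None,fx=5,fy=5,interpolation=cv2.INTER_CUBIC)[:,:,::-1])
E
```

```text
6.9 [ 0.87  1.16 -1.24  2.29  2.34  0.87 -0.03] 0.004 [ 0.5932 -0.0796  0.1623] F [-5.6 -2.8 -8.4]
rel ring (radial,across,up): [-3.  -0.7 27.3] ang [-0.07 -0.07 -0.11]
```

View pics/wrist4.png

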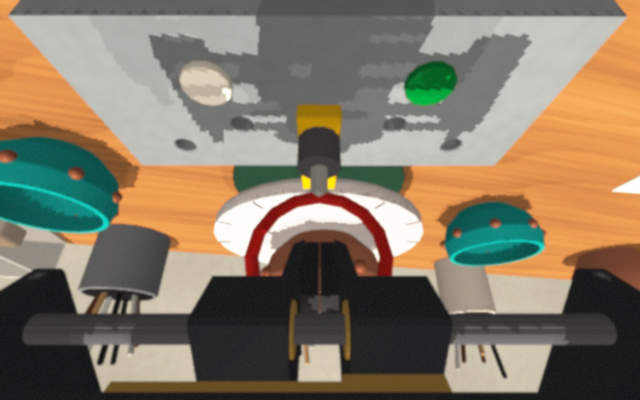

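View pics/scene4.png

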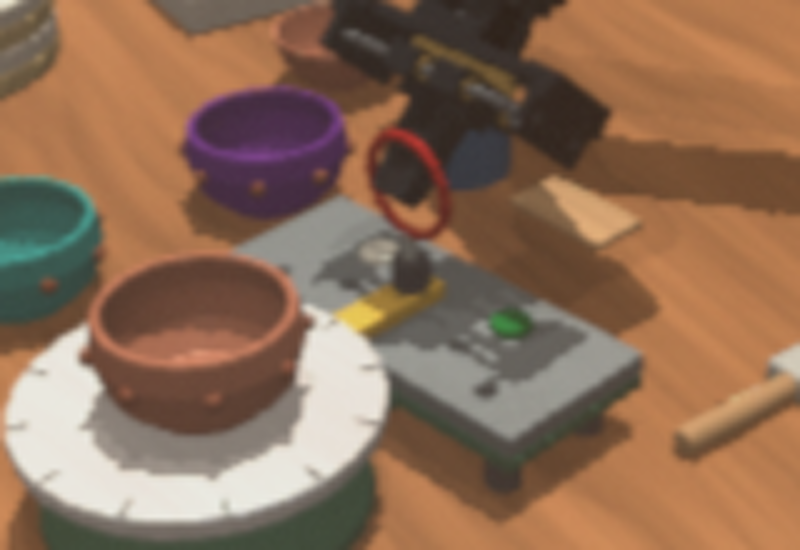

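The ring has risen off the bushing and its shaft is now visible (ring bottom at wrist (320,198)). I'll estimate the lift from that.

Run:
```python
from h import *
p,d,m=pickle.load(open('wrist4.pkl','rb'))
hs=cv2.cvtColor(p,cv2.COLOR_RGB2HSV); H,S,V=[hs[...,i].astype(int) for i in range(3)]
red=((H<7)|(H>172))&(S>150)&(V>60)
col=np.where(red[170:230,314:327].sum(1)>6)[0]+170; print(col)
u=[np.where(red[235+k])[0][[0,-1]] for k in range(3)]; print(u)
for l in [.01,.012,.014,.016,.018,.02]:
    C=ringc(0,l); print(l,proj(m,C+[0,0,-.0335]),proj(m,C+Ro.from_euler('z',PSI).apply([0,.0335,0])),proj(m,C-Ro.from_euler('z',PSI).apply([0,.0335,0])))
```

```text
[196 197 198 199 200 201 202]
[array([253, 384]), array([253, 384]), array([252, 385])]
0.01 [317.80473804 192.10625147] [385.39319823 251.20711942] [250.03266665 251.35016349]
0.012 [317.7987932  195.32295969] [385.81091456 255.13390592] [249.60088015 255.27579855]
0.014 [317.79278045 198.57641135] [386.23390846 259.11030482] [249.16364117 259.2510054 ]
0.016 [317.78669863 201.86723963] [386.66228059 263.13726232] [248.72084578 263.276729  ]
0.018 [317.78054653 205.19609235] [387.09613417 267.21574884] [248.27238738 267.35393844]
0.02 [317.77432293 208.56363237] [387.53557511 271.3467598 ] [247.81815664 271.48362777]
```

Lift is about 14 mm, from both vision and contact height. I'll go 2.5 mm higher and then compute the swing rows.

servo_tool([
  {"dx": -0.028,"dy": 0,"dz": -0.03,"ax": 0,"ay": 0,"az": 0,"hand": 0},
  {"dx": -0.028,"dy": 0,"dz": -0.03,"ax": 0,"ay": 0,"az": 0,"hand": 0},
  {"dx": -0.028,"dy": 0,"dz": -0.03,"ax": 0,"ay": 0,"az": 0,"hand": 0},
])

```text
clock: 7.38
tool_pos: [0.5933, -0.0796, 0.1647]
eef_rot: [-0.115, 0.924, 0.045, 0.363]
contact_force: [-5.7, -1.9, -8.7]
opening: 0.005
```

```bash
python3 st.py
cat > sw.py <<'E'
from h import *
from plant import r,eyes
import sys
s=r.get_state(); R0=Ro.from_quat(s['eef_rot']); P=s['tool_pos'].copy(); Wz=np.array([*W,0])
rel=P-Wz; print('tcp swing',np.arctan2(-rel[1],-rel[0])-PSI,'rad',np.hypot(*rel[:2]))
for a in eval(sys.argv[1]):
    Z=Ro.from_euler('z',a); print(a,delta(s,Wz+Z.apply(rel),Z*R0))
E
python3 sw.py "[-.03,-.06,-.09,-.12,-.15,-.3]"
```

```text
7.375 [ 0.87  1.15 -1.24  2.29  2.33  0.86 -0.03] 0.001 [ 0.5933 -0.0796  0.1647] F [-5.7 -1.9 -8.7]
rel ring (radial,across,up): [-3.  -0.7 29.7] ang [-0.07 -0.07 -0.11]
tcp swing 0.003813985709171186 rad 0.17296448825805139
-0.03 (array([-0.001,  0.086,  0.001]), array([ 0.2 , -0.  ,  0.21]))
-0.06 (array([-0.003,  0.173,  0.003]), array([ 0.39, -0.  ,  0.42]))
-0.09 (array([-0.007,  0.259,  0.007]), array([ 0.59, -0.  ,  0.63]))
-0.12 (array([-0.014,  0.345,  0.013]), array([ 0.78, -0.  ,  0.84]))
-0.15 (array([-0.022,  0.431,  0.02 ]), array([ 0.98, -0.  ,  1.05]))
-0.3 (array([-0.09 ,  0.853,  0.084]), array([ 1.95, -0.  ,  2.1 ]))
```

servo_tool([
  {"dx": -0.001,"dy": 0.086,"dz": 0.001,"ax": 0.2,"ay": 0,"az": 0.21,"hand": 0},
  {"dx": -0.003,"dy": 0.173,"dz": 0.003,"ax": 0.39,"ay": 0,"az": 0.42,"hand": 0},
  {"dx": -0.007,"dy": 0.259,"dz": 0.007,"ax": 0.59,"ay": 0,"az": 0.63,"hand": 0},
  {"dx": -0.014,"dy": 0.345,"dz": 0.013,"ax": 0.78,"ay": 0,"az": 0.84,"hand": 0},
  {"dx": -0.022,"dy": 0.431,"dz": 0.02,"ax": 0.98,"ay": 0,"az": 1.05,"hand": 0},
  {"dx": -0.022,"dy": 0.431,"dz": 0.02,"ax": 0.98,"ay": 0,"az": 1.05,"hand": 0},
  {"dx": -0.022,"dy": 0.431,"dz": 0.02,"ax": 0.98,"ay": 0,"az": 1.05,"hand": 0},
])

```text
clock: 8.25
tool_pos: [0.5887, -0.0527, 0.165]
eef_rot: [-0.046, 0.929, 0.019, 0.366]
contact_force: [-5.3, 0.0, -9.2]
opening: 0.003
```

```bash
python3 st.py; python3 sw.py "[-.03,-.06,-.09,-.12,-.15]";  python3 - <<'E'
from h import *
from plant import r,eyes
m=eyes.camera_model('wrist'); p,d=eyes.snapshot('wrist'); pickle.dump((p,d,m),open('wrist5.pkl','wb')); cv2.imwrite('pics/wrist5.png',p[:,:,::-1])
E
```

```text
8.25 [ 0.75  1.17 -1.28  2.35  2.31  1.12 -0.24] 0.004 [ 0.5887 -0.0527  0.165 ] F [-5.3  0.  -9.2]
rel ring (radial,across,up): [-0.7 26.6 30. ] ang [-5.74 -0.04 -6.35]
tcp swing -0.15450956439516156 rad 0.1727587956649552
-0.03 (array([-0.001,  0.086,  0.001]), array([ 0.2 , -0.  ,  0.21]))
-0.06 (array([-0.004,  0.173,  0.004]), array([ 0.39, -0.  ,  0.42]))
-0.09 (array([-0.009,  0.259,  0.009]), array([ 0.59, -0.  ,  0.63]))
-0.12 (array([-0.016,  0.345,  0.016]), array([ 0.78, -0.  ,  0.84]))
-0.15 (array([-0.025,  0.43 ,  0.024]), array([ 0.98, -0.  ,  1.05]))
```

View pics/wrist5.png

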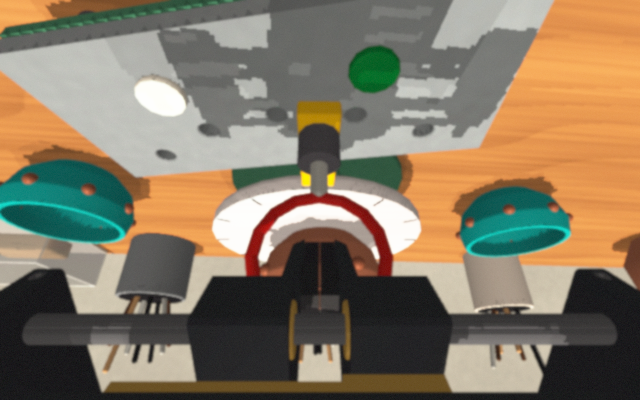

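The arm and ring are tracking with the hand towards the green button; the middle hole has reappeared at (277,115). On to the rest of the swing.

servo_tool([
  {"dx": -0.001,"dy": 0.086,"dz": 0.001,"ax": 0.2,"ay": 0,"az": 0.21,"hand": 0},
  {"dx": -0.004,"dy": 0.173,"dz": 0.004,"ax": 0.39,"ay": 0,"az": 0.42,"hand": 0},
  {"dx": -0.009,"dy": 0.259,"dz": 0.009,"ax": 0.59,"ay": 0,"az": 0.63,"hand": 0},
  {"dx": -0.016,"dy": 0.345,"dz": 0.016,"ax": 0.78,"ay": 0,"az": 0.84,"hand": 0},
  {"dx": -0.023,"dy": 0.41,"dz": 0.023,"ax": 0.93,"ay": 0,"az": 1.0,"hand": 0},
  {"dx": -0.023,"dy": 0.41,"dz": 0.023,"ax": 0.93,"ay": 0,"az": 1.0,"hand": 0},
  {"dx": -0.023,"dy": 0.41,"dz": 0.023,"ax": 0.93,"ay": 0,"az": 1.0,"hand": 0},
])

```text
clock: 9.18
tool_pos: [0.5884, -0.0276, 0.1649]
eef_rot: [0.02, 0.93, -0.006, 0.366]
contact_force: [-5.5, 0.5, -9.3]
opening: 0.009
```

```bash
python3 st.py; python3 sw.py "[-.01,-.005,.005]";  python3 - <<'E'
from h import *
from plant import r,eyes
m=eyes.camera_model('wrist'); p,d=eyes.snapshot('wrist'); pickle.dump((p,d,m),open('wrist6.pkl','wb')); cv2.imwrite('pics/wrist6.png',p[:,:,::-1])
hs=cv2.cvtColor(p,cv2.COLOR_RGB2HSV); H,S,V=[hs[...,i].astype(int) for i in range(3)]
red=((H<7)|(H>172))&(S>150)&(V>60)
for v in (205,210,215,220,225,230,235): 
    x=np.where(red[v])[0]; print(v,x.min(),x.max(),(x.min()+x.max())/2)
y=np.where(red[170:230,310:330].sum(1)>8)[0]+170; print(y)
for sw in (-.29,-.3,-.31):
    C=ringc(sw,.016); e=Ro.from_euler('z',PSI+sw).apply([0,.0335,0]); print(sw,proj(m,C+[0,0,-.0335]),(proj(m,C+e*.94+[0,0,-.0115])+proj(m,C-e*.94+[0,0,-.0115]))/2)
E
```

```text
9.175 [ 0.61  1.17 -1.3   2.38  2.24  1.33 -0.44] 0.004 [ 0.5884 -0.0276  0.1649] F [-5.5  0.5 -9.3]
rel ring (radial,across,up): [ 5.2 51.  29.9] ang [-11.26  -0.05 -12.39]
tcp swing -0.2999252640964598 rad 0.1724962532763957
-0.01 (array([-0.   ,  0.029,  0.   ]), array([ 0.07, -0.  ,  0.07]))
-0.005 (array([-0.   ,  0.014,  0.   ]), array([ 0.03, -0.  ,  0.03]))
0.005 (array([ 0.   , -0.014, -0.   ]), array([-0.03,  0.  , -0.03]))
205 279 357 318.0
210 271 366 318.5
215 267 370 318.5
220 262 374 318.0
225 258 378 318.0
230 254 382 318.0
235 253 384 318.5
[195 196 197 198 199 200 201 202]
-0.29 [313.18868337 197.44740113] [312.93796116 235.71966041]
-0.3 [316.32999862 197.44241086] [316.17922255 235.71239863]
-0.31 [319.47072476 197.45220093] [319.41994756 235.71643429]
```

View pics/wrist6.png

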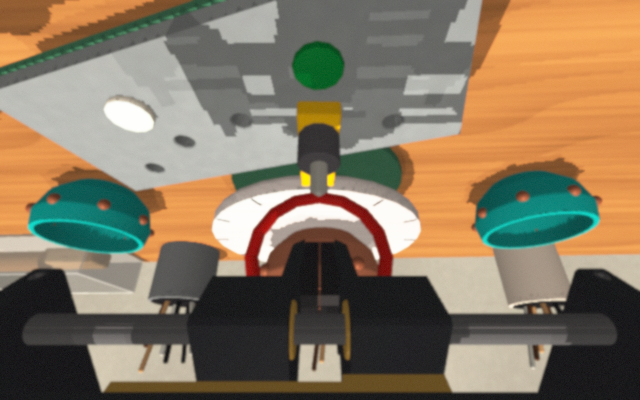

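The green button (318,65), yellow arm (318,115) and ring (318,200) are in line; swing is about −0.304. I'll lower slowly and watch the force.

servo_tool([
  {"dx": 0.023,"dy": -0.005,"dz": 0.024,"ax": 0,"ay": 0,"az": 0,"hand": 0},
  {"dx": 0.046,"dy": -0.01,"dz": 0.049,"ax": 0,"ay": 0,"az": 0,"hand": 0},
  {"dx": 0.068,"dy": -0.01,"dz": 0.073,"ax": 0,"ay": 0,"az": 0,"hand": 0},
  {"dx": 0.08,"dy": -0.01,"dz": 0.085,"ax": 0,"ay": 0,"az": 0,"hand": 0},
  {"dx": 0.08,"dy": -0.01,"dz": 0.085,"ax": 0,"ay": 0,"az": 0,"hand": 0},
])

```text
clock: 9.85
tool_pos: [0.5884, -0.0283, 0.1581]
eef_rot: [0.02, 0.93, -0.006, 0.366]
contact_force: [-5.6, 1.3, -8.0]
opening: 0.0
```

servo_tool([
  {"dx": 0.023,"dy": 0,"dz": 0.024,"ax": 0,"ay": 0,"az": 0,"hand": 0},
  {"dx": 0.034,"dy": 0,"dz": 0.037,"ax": 0,"ay": 0,"az": 0,"hand": 0},
  {"dx": 0.034,"dy": 0,"dz": 0.037,"ax": 0,"ay": 0,"az": 0,"hand": 0},
])

```text
clock: 10.22
tool_pos: [0.5885, -0.0283, 0.1552]
eef_rot: [0.02, 0.93, -0.006, 0.366]
contact_force: [-5.4, 1.3, -8.5]
opening: 0.001
```

servo_tool([
  {"dx": 0.023,"dy": 0,"dz": 0.024,"ax": 0,"ay": 0,"az": 0,"hand": 0},
  {"dx": 0.034,"dy": 0,"dz": 0.037,"ax": 0,"ay": 0,"az": 0,"hand": 0},
  {"dx": 0.034,"dy": 0,"dz": 0.037,"ax": 0,"ay": 0,"az": 0,"hand": 0},
])

```text
clock: 10.6
tool_pos: [0.5885, -0.0283, 0.1522]
eef_rot: [0.02, 0.93, -0.006, 0.366]
contact_force: [-6.2, 0.9, -7.1]
opening: 0.005
```

```bash
python3 st.py; python3 sw.py "[.005]"
```

```text
10.6 [ 0.61  1.2  -1.28  2.38  2.27  1.35 -0.44] 0.001 [ 0.5885 -0.0283  0.1522] F [-6.2  0.9 -7.1]
rel ring (radial,across,up): [ 5.1 50.3 17.2] ang [-1.126e+01 -1.000e-02 -1.239e+01]
tcp swing -0.2960364236683733 rad 0.1723851238329318
0.005 (array([-0.   , -0.014, -0.   ]), array([-0.03,  0.  , -0.03]))
```

At 0.152 it still carries the spring load, below the height where the pin would sit on the plate, so the pin is entering the hole. I'll lower the rest and go on to the free middle of the ring.

servo_tool([
  {"dx": 0.023,"dy": 0,"dz": 0.024,"ax": 0,"ay": 0,"az": 0,"hand": 0},
  {"dx": 0.046,"dy": 0,"dz": 0.049,"ax": 0,"ay": 0,"az": 0,"hand": 0},
  {"dx": 0.068,"dy": 0,"dz": 0.073,"ax": 0,"ay": 0,"az": 0,"hand": 0},
  {"dx": 0.068,"dy": 0,"dz": 0.073,"ax": 0,"ay": 0,"az": 0,"hand": 0},
])

```text
clock: 11.1
tool_pos: [0.5897, -0.0281, 0.1479]
eef_rot: [0.02, 0.93, -0.006, 0.368]
contact_force: [-6.2, -0.1, -2.3]
opening: 0.003
```

servo_tool([
  {"dx": 0.046,"dy": 0,"dz": 0.049,"ax": 0,"ay": 0,"az": 0,"hand": 0},
  {"dx": 0.09,"dy": 0,"dz": 0.098,"ax": 0,"ay": 0,"az": 0,"hand": 0},
  {"dx": 0.09,"dy": 0,"dz": 0.098,"ax": 0,"ay": 0,"az": 0,"hand": 0},
])

```text
clock: 11.48
tool_pos: [0.5905, -0.0293, 0.1392]
eef_rot: [0.022, 0.929, -0.007, 0.368]
contact_force: [0.3, -0.6, -0.1]
opening: 0.005
```

```bash
python3 st.py; python3 sw.py "[.005]"
python3 - <<'E'
from h import *
from plant import r,eyes
m=eyes.camera_model('wrist'); p,d=eyes.snapshot('wrist'); pickle.dump((p,d,m),open('wrist7.pkl','wb')); cv2.imwrite('pics/wrist7.png',p[:,:,::-1])
hs=cv2.cvtColor(p,cv2.COLOR_RGB2HSV); H,S,V=[hs[...,i].astype(int) for i in range(3)]
red=((H<7)|(H>172))&(S>150)&(V>60)
for v in (235,245,255): 
    x=np.where(red[v])[0]; print(v,x.min(),x.max(),(x.min()+x.max())/2)
y=np.where(red[170:260,310:330].sum(1)>8)[0]+170; print(y)
for l in (0,.004,.012):
    C=ringc(-.3,l); print(l,proj(m,C+[0,0,-.0335]))
E
```

```text
11.475 [ 0.6   1.23 -1.26  2.38  2.3   1.37 -0.45] 0.008 [ 0.5905 -0.0293  0.1392] F [ 0.3 -0.6 -0.1]
rel ring (radial,across,up): [ 6.8 48.8  4.2] ang [-11.5    0.24 -12.47]
tcp swing -0.29077543416650414 rad 0.17034400697056967
0.005 (array([-0.   , -0.014,  0.   ]), array([-0.03,  0.  , -0.03]))
235 264 377 320.5
245 256 385 320.5
255 251 390 320.5
[210 211 212 213 214 215 216 217 218]
0 [319.37584031 211.84379348]
0.004 [319.39559331 218.90925813]
0.012 [319.43654589 233.55761293]
```

View pics/wrist7.png

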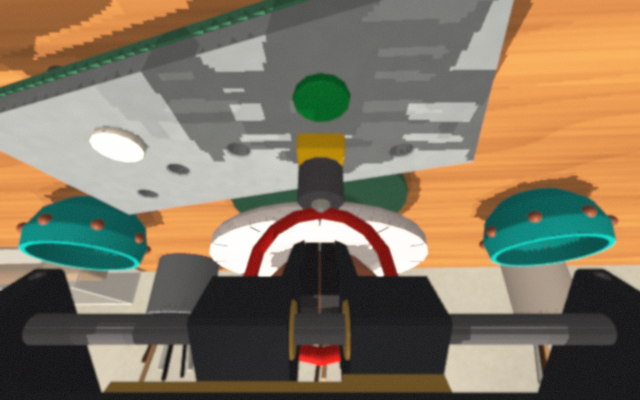

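Contact force is zero and the ring is back down on the bushing (bottom bar at row 214, as in the home view). I'll withdraw along the tool axis.

servo_tool([
  {"dx": 0.03,"dy": 0,"dz": -0.2,"ax": 0,"ay": 0,"az": 0,"hand": 0},
  {"dx": 0.03,"dy": 0,"dz": -0.45,"ax": 0,"ay": 0,"az": 0,"hand": 0},
  {"dx": 0.03,"dy": 0,"dz": -0.7,"ax": 0,"ay": 0,"az": 0,"hand": 0},
  {"dx": 0.03,"dy": 0,"dz": -1.0,"ax": 0,"ay": 0,"az": 0,"hand": 0},
  {"dx": 0.03,"dy": 0,"dz": -1.4,"ax": 0,"ay": 0,"az": 0,"hand": 0},
  {"dx": 0.0,"dy": 0,"dz": -1.9,"ax": 0,"ay": 0,"az": 0,"hand": 0},
  {"dx": 0.0,"dy": 0,"dz": -2.4,"ax": 0,"ay": 0,"az": 0,"hand": 0},
  {"dx": 0.0,"dy": 0,"dz": -2.4,"ax": 0,"ay": 0,"az": 0,"hand": 0},
  {"dx": 0.0,"dy": 0,"dz": -2.4,"ax": 0,"ay": 0,"az": 0,"hand": 0},
])

```text
clock: 12.65
tool_pos: [0.5033, -0.0261, 0.2487]
eef_rot: [0.021, 0.932, -0.008, 0.362]
contact_force: [0.5, 0.2, -0.1]
opening: 0.007
```

```bash
python3 st.py
python3 - <<'E'
from h import *
from plant import r,eyes
m=eyes.camera_model('wrist'); p,d=eyes.snapshot('wrist'); pickle.dump((p,d,m),open('wrist8.pkl','wb')); cv2.imwrite('pics/wrist8.png',p[:,:,::-1])
p2,d2=eyes.snapshot('side'); cv2.imwrite('pics/side8.png',cv2.resize(p2[150:260,260:420],None,fx=5,fy=5,interpolation=cv2.INTER_CUBIC)[:,:,::-1])
cv2.imwrite('pics/side8f.png',p2[:,:,::-1])
hs=cv2.cvtColor(p,cv2.COLOR_RGB2HSV); H,S,V=[hs[...,i].astype(int) for i in range(3)]
red=((H<7)|(H>172))&(S>150)&(V>60)
c=comps(red,200); print(c)
(x,y,w,h,_)=max(c,key=lambda k:k[1][4])[1]
pts=np.argwhere(red[y:y+h,x:x+w])[:,::-1].astype(np.float32)+[x,y]; e=cv2.fitEllipse(pts.astype(np.float32)); print(e)
for sw in (-.29,-.3,-.31):
  for l in (0,.004,.012):
    C=ringc(sw,l); print(sw,l,proj(m,C),proj(m,C+[0,0,.0335]),proj(m,C-[0,0,.0335]))
E
```

```text
12.65 [ 0.65  0.95 -1.47  2.56  2.    1.33 -0.57] 0.025 [ 0.5033 -0.0261  0.2487] F [ 0.5  0.2 -0.1]
rel ring (radial,across,up): [-76.9  73.4 113.7] ang [-11.46  -0.56 -12.42]
[([321.2, 185.1], [282, 146, 79, 72, 1453])]
((320.70916748046875, 180.6336669921875), (65.0182876586914, 74.55203247070312), 91.63372039794922)
-0.29 0 [318.2489931  177.95139322] [318.19748819 211.90227325] [318.29475055 147.78910733]
-0.29 0.004 [318.24316555 181.7927832 ] [318.19090274 216.2432575 ] [318.28955722 151.21243625]
-0.29 0.012 [318.23125841 189.64170435] [318.1774287 225.1250374] [318.27895872 158.19872449]
-0.3 0 [320.16099236 177.9517277 ] [320.22956737 211.90246878] [320.10006963 147.7895494 ]
-0.3 0.004 [320.16875131 181.79310291] [320.23833542 216.2434339 ] [320.10698418 151.21286686]
-0.3 0.012 [320.1846048  189.64199312] [320.2562751 225.1251737] [320.1210953  158.19913112]
-0.31 0 [322.07270991 177.96226297] [322.26133508 211.91153709] [321.90513225 147.80117693]
-0.31 0.004 [322.09405208 181.80348483] [322.28545272 216.2522965 ] [321.92415187 151.22438041]
-0.31 0.012 [322.13765941 189.65205167] [322.33479805 225.13360261] [321.96296684 158.21040413]
```

View pics/wrist8.png

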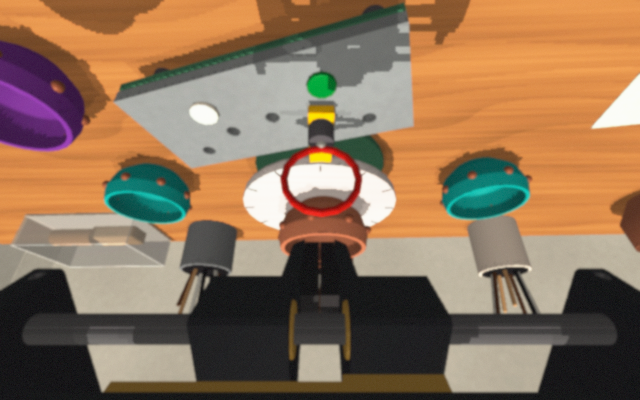

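View pics/side8.png

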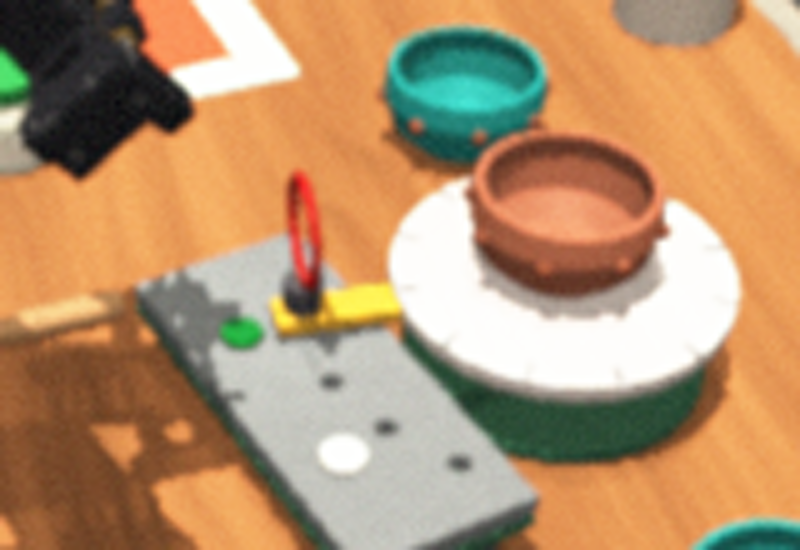

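servo_tool([
  {"dx": -0.25,"dy": 0,"dz": -0.2,"ax": 0,"ay": 0.7,"az": 0,"hand": 0},
  {"dx": -0.5,"dy": 0,"dz": -0.4,"ax": 0,"ay": 1.4,"az": 0,"hand": 0},
  {"dx": -0.75,"dy": 0,"dz": -0.6,"ax": 0,"ay": 2.1,"az": 0,"hand": 0},
  {"dx": -0.75,"dy": 0,"dz": -0.6,"ax": 0,"ay": 2.1,"az": 0,"hand": 0},
  {"dx": -0.75,"dy": 0,"dz": -0.6,"ax": 0,"ay": 2.1,"az": 0,"hand": 0},
])

```text
clock: 13.38
tool_pos: [0.5114, -0.0269, 0.3039]
eef_rot: [0.022, 0.966, -0.006, 0.256]
contact_force: [-0.0, 0.6, -1.4]
opening: 0.009
```

```bash
python3 st.py
python3 - <<'E'
from plant import r,eyes
import cv2
p2,d2=eyes.snapshot('side'); cv2.imwrite('pics/side9.png',p2[:,:,::-1])
p2,d2=eyes.snapshot('scene'); cv2.imwrite('pics/scene9.png',p2[:,:,::-1])
print(r.get_state()['q'])
E
```

```text
13.375 [ 0.78  0.71 -1.43  2.26  1.53  0.91 -0.06] 0.017 [ 0.5114 -0.0269  0.3039] F [-0.   0.6 -1.4]
rel ring (radial,across,up): [-69.2  70.7 168.9] ang [-10.04 -13.2  -13.63]
[ 0.77766686  0.70941811 -1.42809991  2.26479459  1.52467722  0.91056218
 -0.06056518]
```

View pics/side9.png

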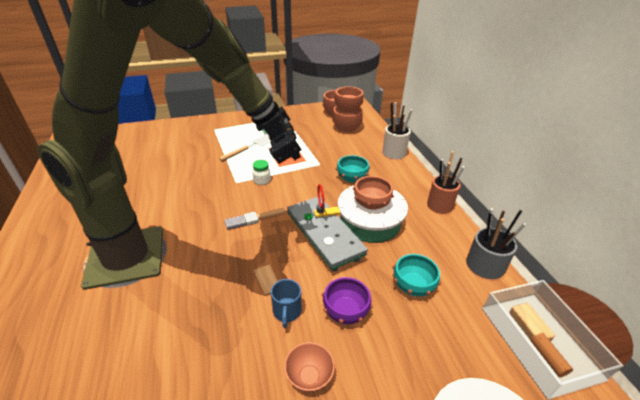

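View pics/scene9.png

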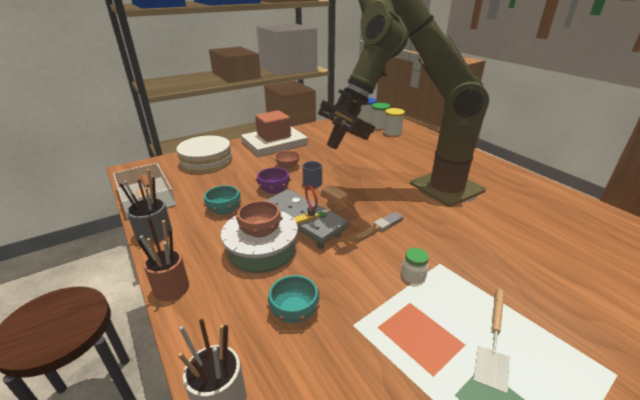

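In both views the hand is clear, and the jar, mug, brush, rib, spatula and bowls are where they were. The ring stands at the green button's hole (side (321,197), scene (312,198)). I'm handing the job in.

```bash
python3 -c "
from plant import r
print(r.finish_job())"
```

```text
the job is handed in; nothing more can be done
None
```

The pin is now in the hole beside the green button, one division from the start, and the job is handed in at about 13.5 s of the 53 s allowed. I put the closed fingertips through the red ring and lifted the pin about 16.5 mm. At most about 9 N showed downwards, and it never reached the 22 mm stop. I then swung the arm about −0.30 rad to the green side, lowered the pin and drew the hand back clear.

**Last checks:**
- **Seating:** the spring load stayed on the finger below the height where the pin would rest on the plate, then fell to zero. The ring's image offset matches its home position before the job, scaled for distance.
- **Swing:** the pictures put it at about −0.302 rad, against −0.30 for the hole.
- **Surroundings:** the bowl is still on the wheel, and the other objects look unmoved in both camera views.

**Didn't go as planned:**
- The scene and side cameras disagreed by up to about 1 cm on the button positions. I relied on a close wrist view instead, whose fit was within 1 mm.
- While backing out, joints 3 and 4 read −1.47 and 2.56, their limits to two decimals. I moved them off straight away and did not check whether they went past by less than that rounding.

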